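# Pull the tested board and rack it

## Task

The board in the leaning test jig is finished: first switch the jig's power lever off by swinging it fully over towards the slot's low side (the side the board leans to), then draw the board up out of its slot along the slope. Stand it on edge, handle bar up, in the one empty slot of the storage rack, lowering it until its foot rests on the slot's floor before you let go. Leave the other boards and the things on the bench as they are.

Things in the scene. Friction and masses are not known exactly. Their poses are not given: they have to be found in the camera images.
- jig: White test jig, fixed: base plate 170 x 140 mm, 15 mm thick; a low bar along its -x edge (top at z 35 mm, small knobs to z 44). Origin on the bench under the plate; x across the board slot, y along it, z up. Two grey U-channel guides hold the board by its side edges; between them the slot is open on both faces.
- slot_foot (a point): Middle of the jig slot's floor, at (40, 0, 30) mm in the jig's frame. From here the slot rises 35 degrees from vertical towards the jig's -x (direction -0.574, 0, 0.819). Guides: 75 mm long along the slope plus a 12 mm flared mouth; gap 9 mm across the board, inside ends 106 mm apart.
- power (a joint): Angle of the jig's power lever, rad: 0 = off, leaning 0.5 rad to the jig's -x; 1 = on, leaning 0.5 rad to its +x; starts on (0.7 to 1). Black toggle 80 mm long on a grey block on the base plate at (0, 118, 15) mm in the jig's frame, swinging about the jig's y. Stays where left; moves with a light push of a few N; stops at both ends.
- power_tip (a point): The free end of the power lever.
- board: Finished board: green card 100 mm wide (y), 5 mm thick (x), aluminium handle bar on its top edge 60 long (y), 10 thick (x), 18 high; 121 mm high in all, 0.15 to 0.31 kg. Origin: middle of its bottom edge, z up the card (bar at z 103 to 121). Flat chips on +x. Starts in the jig's slot, foot on its floor, leaning 35 degrees. Either face may point either way in the rack.
- rack: Aluminium storage rack, fixed: base plate 190 x 130 mm, 12 mm thick, its top the floor of four upright slots at x = -66, -22, 22, 66 mm, each along y. Each slot: two grey U-channel guides for the card's side edges, inside ends 106 mm apart, gap 9 mm, 45 mm high plus 12 mm flared mouth. Three hold lower cards, one is empty. Origin: on the bench under its middle, z up.
- free_slot: The empty slot of the rack: its origin is the middle of that slot's floor (12 mm above the bench), x across the slot, y along it, z up. Any of the four may be the empty one. A thin black strip lies on its floor.
- card1: Green card without handle, 100 mm wide (y), 5 mm thick (x), 70 mm high, standing in the rack. Origin: middle of its bottom edge.
- card2: The same, 62 mm high.
- card3: The same, 70 mm high.
- screwdriver: Screwdriver about 170 mm long, lying on the bench between jig and rack.
- spool: Small empty grey reel, 52 mm across, 35 mm high, standing on the bench beyond the screwdriver.
- meter: Black hand-held multimeter lying on its back, 150 x 75 x 34 mm.
- mug: White mug, 80 mm across, 92 mm high.
- cleaner: White plastic bottle, 56 mm across, 130 mm high.
- heatsink: Finned aluminium heat sink, 50 x 60 x 28 mm, lying on the bench.
There are look-alikes about, which are no part of the job. What is shaped like the card1 but yellow is not meant. Leave any purple look-alike of the board alone.

How it is judged (in metres and radians):
On the way, in this order (a step that is already met when the one before it is completed fails the run):
1. the power lever is switched off with the board still in place (value of joint power below 0.2 rad and distance of board from where it was at the start of the episode below 0.012 m), for 0.2 s.
2. the board is drawn clear of the jig's slot (value of joint power below 0.2 rad and distance of board from where it was at the start of the episode above 0.09 m), for 0.1 s.
3. the board, still held by the fingers, is lowered onto the floor of the empty slot (x of board in the frame of free_slot between -0.006 and 0.006 m and y of board in the frame of free_slot between -0.007 and 0.007 m and z of board in the frame of free_slot below 0.005 m and angle between board's own z axis and vertical below 0.14 rad and angle between the x axis of board and the x axis of free_slot, either way round below 0.14 rad and contact force between board and the fingers above 1 N), for 0.1 s.
At the end, for the whole second after the job is handed in: Board released and at rest, bar up, in the slot that was empty: foot within 6 mm across, 7 mm along, 5 mm above the slot floor's middle, upright and parallel to the slot within 0.14 rad; lever below 0.2 rad; other cards moved under 15 mm, tilted under 0.17 rad (x of board in the frame of free_slot between -0.006 and 0.006 m and y of board in the frame of free_slot between -0.007 and 0.007 m and z of board in the frame of free_slot below 0.005 m and angle between board's own z axis and vertical below 0.14 rad and angle between the x axis of board and the x axis of free_slot, either way round below 0.14 rad and value of joint power below 0.2 rad and linear speed of board below 0.02 m/s and contact force between board and the fingers below 0.1 N and distance of each of card1, card2, card3 from where it was at the start of the episode below 0.015 m and angle between each of card1, card2, card3's own z axis and vertical below 0.17 rad); the robot touches nothing.
It fails at once if the board is pulled (over 20 mm) while the power lever is on (distance of board from where it was at the start of the episode above 0.02 m and value of joint power above 0.35 rad).
It fails at once if another card is lifted or shifted by more than 20 mm (distance of any of card1, card2, card3 from where it was at the start of the episode above 0.02 m).
It fails at once if a thing on the bench is pushed by more than 30 mm (distance of any of screwdriver, spool, meter, mug, cleaner, heatsink from where it was at the start of the episode above 0.03 m).
It also fails if it takes over 56 s, if anything falls off the work surface, if the arm or the gripper's body presses on something with over 40 N, if the wrist force passes 120 N, or if a joint passes its speed limit or range.

## Robot

A 6-joint arm with a two-finger parallel gripper is mounted at the origin on the work surface. World frame = base frame: x ahead of the robot, y to its left, z up, the work surface at z = 0. Lengths are in mm, angles in rad, forces in N, time in s.
With the tool pointing down it reaches from about 375 to 825 mm from the base axis. Payload 5.5 kg.
Tool frame: the origin (TCP) lies at the very end of the fingers, on their centre line; the grasp point (between the pads) lies 19 mm behind it (grasp_offset is the distance from the TCP to the grasp point, in mm); z points along the fingers, y is the line along which they close (so a half turn about z gives the same grasp; the last joint's range is limited). The gripper opens to 85 mm and grips with 20 to 120 N. Pads are 22 mm wide; open, the fingers measure 114 mm over their backs; the gripper's body (76 mm by 85 mm) begins 54 mm behind the grasp point. The pads swing forward as they close: fully open they stand 13 mm farther back than shut.
Start: joints at [-1.291, 0.314, -0.047, 1.21, 0, 1.571], TCP at [165.695, -576.663, 231.299] pointing down, gripper open.
Joint ranges: [-2.67, 2.67], [-0.69, 1.73], [-1.03, 1.25], [-2.08, 2.16], [-1.42, 1.45], [-3.14, 3.14]. Speed limits (rad/s): [2.39, 2.39, 3.01, 3.14, 3.14, 3.14].

## Interface

Orientations are given as a unit quaternion [w, x, y, z].
In Python, from plant import * gives the robot as it stands.
- The arm moves only by the shell command python3 -m handwheel 'ROWS'. ROWS is JSON, a list of rows, each an object of numbers: "x", "y", "z": the shift along the tool's x, y, z in m; "ax", "ay", "az": the turn, a rotation vector about the tool's x, y, z in rad; "gripper": the opening, from 0 (shut) to 1 (fully open). A call has 1 to 12 rows; each row is the pose to reach, as a shift and turn from the pose commanded when the call began, along the tool's axes at that moment; what a row does not reach only later rows make up. A row lasts 1/10 s, in which the tool goes at most 50 mm and 8.59 degrees, less where a joint would pass 70% of its speed; a pose out of reach is approached as far as the arm can. A call with a gripper value outside its range is refused whole. The fingers move at their own pace and stop on an object; the grip force is fixed at half the most. Time passes only in rows, so rows that repeat a pose let the fingers close. It gives the time, the measured TCP pose, the force, the opening and the grip force at its end, in the units of the state.
- state(): the state, without advancing time (a new reading comes with each control period).
- snapshot(name): name is "scene" or "top" or "wrist"; returns a dict with "pixels" (480x640x3 uint8, blue, green, red), "z_map" (480x640 float32, mm along the optical axis (not along the pixel's ray), 0 where there is no reading), "camera_matrix" (3x3 intrinsics, pixels), "k1" (the pictures are not rectified: a ray, as slopes to the right and down, at radius r is drawn at 1 + k1 r^2 times it, then the intrinsics apply), "xyz" and "rotation" of the camera in the world. Camera axes: x right, y down, z forward; pixel columns grow to the right and rows downward; lengths in mm; the calibration is good to about 2 mm. A picture is of the moment at which its call begins.
- hand_in(): hands the job in; it is judged then, once.
The state is a dict: "clock": time; "joint_pos": joint angles; "dq": joint speeds; "joint_efforts": joint torques, N m; "position": TCP position; "eef_rot": TCP orientation; "contact_force": force on the tool from outside, world axes, zero at the start; "wrist_torque": the same for the moment, N m; "grip_width": opening from 0.0 (shut) to 1.0 (fully open); "grip_force": force on a finger pad.
Only numpy, scipy, OpenCV 4.12 (cv2) and the standard library are available. Lean on these libraries where they do the work, as an engineer would, in place of code of your own. Each camera call takes 0.05 s, during which the arm holds its last target. There are 200 camera calls.

## Working session

There is one attempt and no reset: what is moved stays moved. The work goes in short steps, Python scripts to look and compute and a shell command to move; the robot and the scene stay as the last step left them, time stands still between calls to the robot, and variables do not carry over. Pictures are saved under pics/ and viewed, at most 10 in all, crops included, and the job is handed in when it is done.

```bash
mkdir -p pics; ls; cat > h.py <<'E'
import numpy as np, cv2, pickle
from scipy.spatial.transform import Rotation as R
def grab(n):
    from plant import snapshot
    s=snapshot(n); pickle.dump(s,open(f'{n}.pkl','wb')); return s
def load(n): return pickle.load(open(f'{n}.pkl','rb'))
def cloud(s):
    K=np.array(s['camera_matrix'],float); k=s['k1']
    v,u=np.mgrid[0:480,0:640].astype(np.float32)
    p=cv2.undistortPoints(np.stack([u.ravel(),v.ravel()],1)[:,None].astype(np.float64),K,np.array([k,0,0,0.]))[:,0]
    z=s['z_map'].ravel().astype(float)
    P=np.c_[p*z[:,None],z]
    r=np.array(s['rotation'],float)
    r=r if r.shape==(3,3) else R.from_quat(r,scalar_first=True).as_matrix()
    W=P@r.T+np.array(s['xyz']); W[z==0]=np.nan
    return W.reshape(480,640,3)
E
python3 - <<'E'
from h import *
from plant import *
for n in('scene','top'):
    s=grab(n); cv2.imwrite(f'pics/{n}0.png',s['pixels']); print(n,s['xyz'],s['rotation'],s['k1'],s['camera_matrix'])
print(state())
E
```

```text
pics
scene [ 923.69858626 -718.23451217  653.74654069] [-0.46552327  0.8521491   0.21311667 -0.10821863] -0.09978751014558838 [[437.49378714   0.         321.38110045]
 [  0.         437.49378714 233.97593131]
 [  0.           0.           1.        ]]
top [ 329.09430394   51.27983804 1676.37923055] [ 0.04101549 -0.70350639  0.70836307 -0.04022751] -0.12111159668263928 [[601.94587252   0.         315.60563635]
 [  0.         601.94587252 229.28383732]
 [  0.           0.           1.        ]]
{'clock': 0.1, 'joint_pos': array([-1.29099573e+00,  3.14120854e-01, -4.79685872e-02,  1.21019058e+00,
        2.98729074e-06,  1.57080465e+00]), 'dq': array([-0.0003097 , -0.00260243,  0.0013793 , -0.00034227,  0.00200288,
       -0.0004416 ]), 'joint_efforts': array([-6.76741711e-04, -5.40767205e+01,  3.40542483e+01,  1.11976429e-02,
        1.28994079e-04,  3.44743796e-06]), 'position': array([ 165.55879171, -576.17686103,  230.54603193]), 'eef_rot': array([-7.34807990e-04,  9.90230212e-01,  1.39440228e-01, -1.01970553e-04]), 'contact_force': array([ 0.27918268, -0.15178418,  0.44659164]), 'wrist_torque': array([ 1.64524629e-05, -1.05556304e-03, -5.79578229e-04]), 'grip_force': 0.0, 'grip_width': 0.999422563906185}
```

View pics/scene0.png

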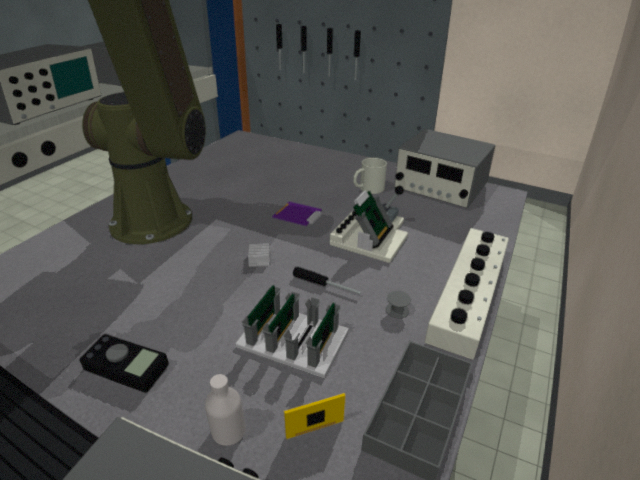

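View pics/top0.png

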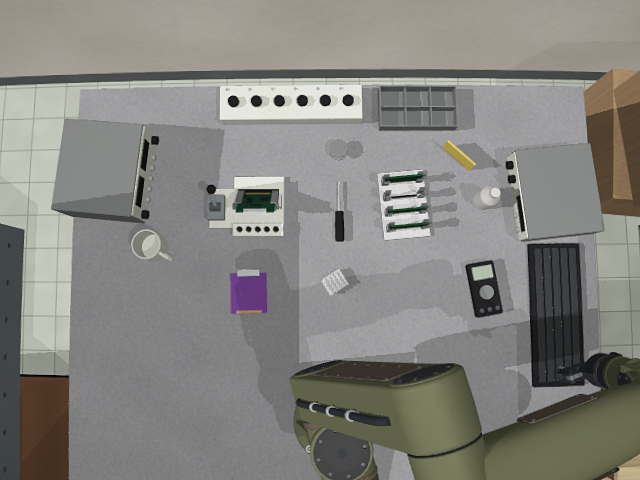

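The top view shows the jig at about (257,207) with its knob bar towards the robot, the lever tip at (211,189), and the rack at (404,205) with its gap at row ~196.

Possible mix-ups: the green board in the jig (257,200), which I choose; the purple look-alike (249,292); the rack cards (404,178), (404,210) and (404,227); and the yellow card (460,155). I'll check the choice in a close crop and measure.

```bash
python3 - <<'E'
from h import *
s=load('top'); im=s['pixels']
a=cv2.resize(im[165:245,195:295],(800,640))[:, :]; b=cv2.resize(im[165:245,365:445],(640,640))
cv2.imwrite('pics/crop0.png',np.hstack([cv2.resize(im[165:245,200:290],(400,356),interpolation=cv2.INTER_CUBIC),cv2.resize(im[165:245,365:445],(356,356),interpolation=cv2.INTER_CUBIC)]))
W=cloud(s)
def rect(name,u0,u1,v0,v1,zlo,zhi,cond=None):
    P=W[v0:v1,u0:u1].reshape(-1,3); C=im[v0:v1,u0:u1].reshape(-1,3).astype(int)
    m=(P[:,2]>zlo)&(P[:,2]<zhi)
    if cond: m&=cond(C)
    P=P[m]
    if len(P)<5: print(name,len(P));return
    print(name,len(P),'z',P[:,2].mean().round(1),cv2.minAreaRect(P[:,:2].astype(np.float32)),P.min(0).round(),P.max(0).round())
rect('bench',300,330,200,250,-20,20)
rect('rackplate',372,440,165,243,6,18)
rect('racktops',372,440,165,243,50,90)
for v0,v1 in((168,187),(187,203),(202,217),(218,235)): rect('slot',376,432,v0,v1,48,90)
rect('jigplate',200,292,170,243,9,22)
rect('jigbar',225,292,170,243,30,37)
rect('bar',220,292,170,243,105,150)
rect('lever',200,228,175,225,40,130)
for v in range(184,216,3): print(v,[tuple(W[v,u].round().astype(int)) for u in (211,250,262)])
E
```

```text
bench 1498 z -0.1 ((536.744873046875, 55.46399688720703), (82.00181579589844, 140.26246643066406), 89.64529418945312) [467.  14. -11.] [607.  97.  14.]
rackplate 1928 z 11.7 ((593.9889526367188, -203.03482055664062), (190.3998565673828, 219.512939453125), 89.63445281982422) [ 484. -299.    6.] [ 704. -108.   18.]
racktops 865 z 68.0 ((591.54296875, -194.8885955810547), (159.49253845214844, 125.8794174194336), 4.766820430755615) [ 508. -263.   50.] [ 674. -127.   89.]
slot 268 z 69.0 ((657.2240600585938, -189.61056518554688), (27.207759857177734, 124.4066162109375), 4.496079921722412) [ 640. -251.   48.] [ 674. -127.   89.]
slot 127 z 63.8 ((612.4877319335938, -193.2479705810547), (26.29933738708496, 125.58064270019531), 4.384426116943359) [ 596. -255.   49.] [ 629. -131.   76.]
slot 240 z 66.4 ((568.5560913085938, -196.3575439453125), (26.19489097595215, 125.03219604492188), 4.970565319061279) [ 552. -259.   49.] [ 586. -135.   81.]
slot 242 z 69.4 ((524.9607543945312, -199.60488891601562), (25.92874526977539, 121.4720687866211), 4.822243690490723) [ 508. -260.   48.] [ 542. -139.   
[... 1498 characters left out ...]
np.int64(341), np.int64(40)), (np.int64(587), np.int64(228), np.int64(86)), (np.int64(588), np.int64(196), np.int64(80))]
205 [(np.int64(586), np.int64(339), np.int64(50)), (np.int64(577), np.int64(226), np.int64(103)), (np.int64(578), np.int64(195), np.int64(94))]
208 [(np.int64(578), np.int64(339), np.int64(51)), (np.int64(568), np.int64(225), np.int64(105)), (np.int64(568), np.int64(194), np.int64(105))]
211 [(np.int64(570), np.int64(340), np.int64(42)), (np.int64(557), np.int64(223), np.int64(126)), (np.int64(557), np.int64(192), np.int64(127))]
214 [(np.int64(562), np.int64(340), np.int64(42)), (np.int64(548), np.int64(222), np.int64(133)), (np.int64(550), np.int64(192), np.int64(123))]
```

View pics/crop0.png

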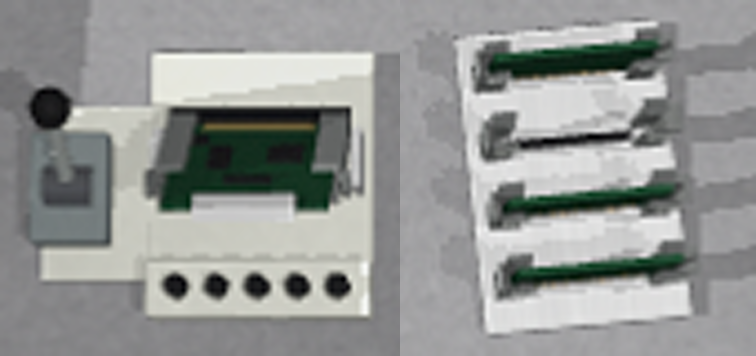

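The crop shows the green board with its aluminium bar in the jig at crop (245,200), the lever knob at (48,108) leaning +x, and the black strip marking the empty slot second from the far side. The jig frame is close to world axes with its origin near (586,212). The free slot is near (613,-193), with the rack yawed about 4.5°. I'll go above the rack first and refine with the wrist camera.

```bash
cat >> h.py <<'E'
def down(yaw,tilt=0):
    """tool x at yaw (deg), tool z down tilted by tilt deg towards +x of (yaw-90) direction"""
    c,s=np.cos(np.radians(yaw)),np.sin(np.radians(yaw))
    x=np.array([c,s,0]); f=np.array([s,-c,0]); t=np.radians(tilt)
    z=np.sin(t)*f-np.cos(t)*np.array([0,0,1]); y=np.cross(z,x)
    return np.c_[x,y,z]
def rel(p,M):
    from plant import state
    s=state(); R0=R.from_quat(s['eef_rot'],scalar_first=True)
    d=R0.inv().apply(np.array(p)-s['position'])/1000; a=(R0.inv()*R.from_matrix(M)).as_rotvec()
    print('rel',d.round(4),a.round(4),'t',s['clock'],'F',s['contact_force'].round(1),'pos',s['position'].round(1),'j',s['joint_pos'].round(2),'grip',s['grip_width'],s['grip_force'])
E
python3 - <<'E'
from h import *
rel([600,-193,350],down(94.5))
E
```

```text
rel [ 0.5234 -0.2485 -0.1191] [-1.2000e-03 -1.0000e-03 -1.3695e+00] t 0.1 F [ 0.3 -0.2  0.4] pos [ 165.6 -576.2  230.5] j [-1.29  0.31 -0.05  1.21  0.    1.57] grip 0.999422563906185 0.0
```

```bash
python3 -m handwheel '[{"x":0.04,"y":-0.02,"z":-0.03,"az":-0.12},{"x":0.085,"y":-0.04,"z":-0.05,"az":-0.24},{"x":0.13,"y":-0.06,"z":-0.06,"az":-0.36},{"x":0.175,"y":-0.08,"z":-0.07,"az":-0.48},{"x":0.22,"y":-0.1,"z":-0.08,"az":-0.6},{"x":0.265,"y":-0.12,"z":-0.09,"az":-0.72},{"x":0.31,"y":-0.145,"z":-0.1,"az":-0.85},{"x":0.355,"y":-0.165,"z":-0.11,"az":-0.98},{"x":0.4,"y":-0.185,"z":-0.119,"az":-1.11},{"x":0.44,"y":-0.21,"z":-0.119,"az":-1.23},{"x":0.48,"y":-0.23,"z":-0.119,"az":-1.33},{"x":0.523,"y":-0.248,"z":-0.119,"az":-1.37}]'
python3 -m handwheel '[{"gripper":0},{"gripper":0}]'
python3 - <<'E'
from h import *
s=grab('wrist'); cv2.imwrite('pics/w1.png',s['pixels']); print(s['xyz'],s['rotation'])
rel([600,212,350],down(90))
E
```

```text
[ 234.32064113 -556.25097126  373.5394341 ] [ 0.11282804  0.79105787 -0.59516316 -0.08531175]
rel [ 0.6352 -0.6378 -0.1185] [-1.200e-03 -9.000e-04 -1.291e+00] t 0.15 F [-0.3 -0.3  0.3] pos [ 165.6 -576.2  230.6] j [-1.29  0.31 -0.05  1.21  0.    1.57] grip 1.0005677524147267 0.0invalid input
invalid input
```

View pics/w1.png

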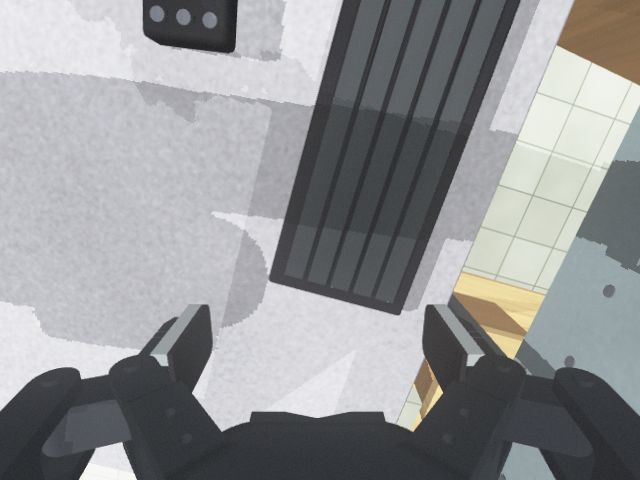

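The wrist view is still of the start area: the arm didn't move because the rows were refused. They may need all seven keys, so I'll retry with full rows.

```bash
python3 -m handwheel '[{"x":0.04,"y":-0.02,"z":-0.03,"ax":0,"ay":0,"az":-0.12,"gripper":0},{"x":0.085,"y":-0.04,"z":-0.05,"ax":0,"ay":0,"az":-0.24,"gripper":0},{"x":0.13,"y":-0.06,"z":-0.06,"ax":0,"ay":0,"az":-0.36,"gripper":0},{"x":0.175,"y":-0.08,"z":-0.07,"ax":0,"ay":0,"az":-0.48,"gripper":0},{"x":0.22,"y":-0.1,"z":-0.08,"ax":0,"ay":0,"az":-0.6,"gripper":0},{"x":0.265,"y":-0.12,"z":-0.09,"ax":0,"ay":0,"az":-0.72,"gripper":0},{"x":0.31,"y":-0.145,"z":-0.1,"ax":0,"ay":0,"az":-0.85,"gripper":0},{"x":0.355,"y":-0.165,"z":-0.11,"ax":0,"ay":0,"az":-0.98,"gripper":0},{"x":0.4,"y":-0.185,"z":-0.119,"ax":0,"ay":0,"az":-1.11,"gripper":0},{"x":0.44,"y":-0.21,"z":-0.119,"ax":0,"ay":0,"az":-1.23,"gripper":0},{"x":0.48,"y":-0.23,"z":-0.119,"ax":0,"ay":0,"az":-1.33,"gripper":0},{"x":0.523,"y":-0.248,"z":-0.119,"ax":0,"ay":0,"az":-1.37,"gripper":0}]'
python3 - <<'E'
from h import *
s=grab('wrist'); cv2.imwrite('pics/w2.png',s['pixels']); print(s['xyz'],s['rotation'])
rel([600,212,350],down(90))
E
```

```text
clock: 1.35
position: [601.0, -191.9, 350.5]
eef_rot: [0.0, 0.677, 0.736, 0.0]
contact_force: [-0.1, -1.3, 0.8]
grip_width: 0.004
grip_force: 0.0
[ 595.42070994 -120.51595969  493.48662537] [0.14179608 0.98901868 0.0412185  0.00607895]
rel [0.3978 0.0291 0.0004] [ 0.0021 -0.0043  0.088 ] t 1.4 F [-0.3  2.  -1.4] pos [ 605.9 -186.9  348.7] j [-0.3   0.37  0.3   1.5   0.    1.18] grip -0.0029777712156732737 0.0
```

```bash
python3 - <<'E'
from h import *
for i in range(4): s=grab('wrist')
cv2.imwrite('pics/w3.png',s['pixels']); W=cloud(s)
rel([600,212,350],down(90))
P=W.reshape(-1,3); 
def ar(lo,hi,x0,x1,y0,y1):
    m=(P[:,2]>lo)&(P[:,2]<hi)&(P[:,0]>x0)&(P[:,0]<x1)&(P[:,1]>y0)&(P[:,1]<y1); return P[m]
for lo,hi in((-5,5),(9,15),(60,74)):
    q=ar(lo,hi,480,700,-300,-90); print(lo,len(q),q[:,2].mean() if len(q) else 0,cv2.minAreaRect(q[:,:2].astype(np.float32)) if len(q) else 0)
for x in(657,612.5,568.6,525):
    q=ar(52,95,x-20,x+20,-270,-115); print(x,len(q),cv2.minAreaRect(q[:,:2].astype(np.float32)) if len(q)>4 else 0)
E
```

```text
rel [ 4.045e-01  3.260e-02 -3.000e-04] [-0.0014 -0.      0.0794] t 1.6 F [-0.1 -0.4  1.2] pos [ 599.6 -193.8  349.7] j [-0.31  0.36  0.29  1.5  -0.    1.18] grip -0.0006057819222882945 0.0
-5 10271 0.5585023675626746 ((590.00048828125, -195.00091552734375), (219.98489379882812, 209.98924255371094), 0.0009590461850166321)
9 8902 12.643072954758631 ((594.226318359375, -195.0570068359375), (189.3637237548828, 129.48524475097656), 4.725588798522949)
60 2575 66.98271546171027 ((594.2859497070312, -195.75653076171875), (157.65086364746094, 124.16989135742188), 4.699059963226318)
657 1243 ((659.3142700195312, -189.42445373535156), (26.792722702026367, 122.23128509521484), 4.593032360076904)
612.5 632 ((615.645263671875, -193.12184143066406), (25.785737991333008, 122.34380340576172), 4.784841537475586)
568.6 1137 ((571.75537109375, -197.63235473632812), (25.899267196655273, 124.13961029052734), 4.763270854949951)
525 1288 ((528.7308349609375, -200.84829711914062), (26.399290084838867, 123.53946685791016), 4.559403419494629)
```

View pics/w3.png

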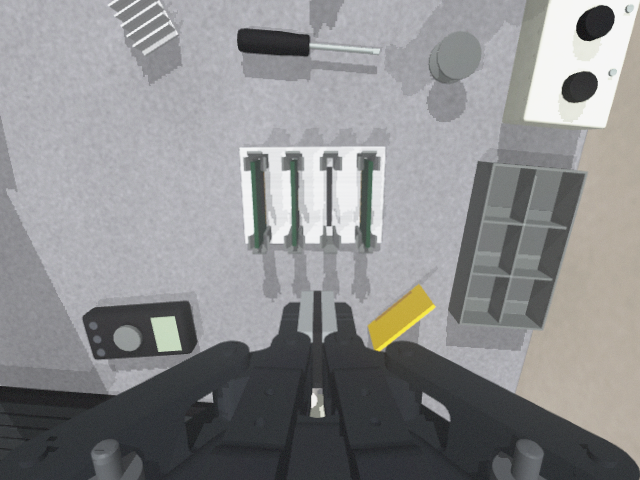

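The wrist picture shows the rack at (312,198) with the black strip in the empty slot at (329,192). The plate fits at 189x129 mm, centre (594.2,-195.1), yaw 4.72°, so the free slot is near (616,-193). Next I'll look at the jig.

```bash
python3 -m handwheel '[{"x":0.03,"y":0.003,"z":0,"ax":0,"ay":0,"az":0.02,"gripper":0},{"x":0.075,"y":0.006,"z":0,"ax":0,"ay":0,"az":0.04,"gripper":0},{"x":0.12,"y":0.01,"z":0,"ax":0,"ay":0,"az":0.06,"gripper":0},{"x":0.165,"y":0.014,"z":0,"ax":0,"ay":0,"az":0.079,"gripper":0},{"x":0.21,"y":0.018,"z":0,"ax":0,"ay":0,"az":0.079,"gripper":0},{"x":0.255,"y":0.022,"z":0,"ax":0,"ay":0,"az":0.079,"gripper":0},{"x":0.3,"y":0.025,"z":0,"ax":0,"ay":0,"az":0.079,"gripper":0},{"x":0.345,"y":0.03,"z":0,"ax":0,"ay":0,"az":0.079,"gripper":0},{"x":0.38,"y":0.032,"z":0,"ax":0,"ay":0,"az":0.079,"gripper":0},{"x":0.4,"y":0.033,"z":0,"ax":0,"ay":0,"az":0.079,"gripper":0},{"x":0.405,"y":0.033,"z":0,"ax":0,"ay":0,"az":0.079,"gripper":0},{"x":0.405,"y":0.033,"z":0,"ax":0,"ay":0,"az":0.079,"gripper":0}]'
python3 - <<'E'
from h import *
for i in range(2): s=grab('wrist')
cv2.imwrite('pics/w4.png',s['pixels']); W=cloud(s); im=s['pixels']
P=W.reshape(-1,3); C=im.reshape(-1,3).astype(int)
def ar(lo,hi,x0,x1,y0,y1):
    m=(P[:,2]>lo)&(P[:,2]<hi)&(P[:,0]>x0)&(P[:,0]<x1)&(P[:,1]>y0)&(P[:,1]<y1); return m
def pr(n,m):
    q=P[m]; print(n,len(q),q[:,2].mean().round(1),cv2.minAreaRect(q[:,:2].astype(np.float32)),q.min(0).round(),q.max(0).round()) if len(q)>4 else print(n,len(q))
white=C.min(1)>130
pr('plate',ar(11,18,470,720,130,285))
pr('plateonly y<295 wide',ar(11,36,470,720,120,285))
pr('lowbar',ar(30,37,480,530,130,300))
pr('guides+board',ar(50,125,530,620,130,290)); pr('handle',ar(105,150,530,620,130,290))
pr('lever',ar(70,150,540,660,300,370)); pr('knob',ar(108,150,540,660,300,370)); pr('block',ar(30,60,540,660,295,380))
# board plane
g=(C[:,1]>C[:,2]+15)&(C[:,1]>C[:,0]+5)&ar(40,125,540,640,150,275); q=P[g]
c=np.median(q,0); n=np.linalg.svd((q-q.mean(0))[::3],full_matrices=False)[2][2]; print('board plane',len(q),c.round(1),n.round(3))
rel([665,330,200],down(90))
E
```

```text
clock: 2.8
position: [600.7, 211.4, 350.5]
eef_rot: [0.0, 0.707, 0.707, -0.0]
contact_force: [-0.6, -0.7, 0.2]
grip_width: -0.0
grip_force: 0.0
plate 4049 15.6 ((604.021484375, 213.23606872558594), (143.0902557373047, 143.38217163085938), 89.94889068603516) [532. 142.  11.] [676. 285.  18.]
plateonly y<295 wide 6389 22.3 ((591.1053466796875, 213.48822021484375), (142.97628784179688, 169.277587890625), 89.72447204589844) [506. 142.  11.] [676. 285.  36.]
lowbar 1218 35.5 ((518.198486328125, 211.82456970214844), (138.8751678466797, 23.434162139892578), 89.93601989746094) [506. 142.  31.] [530. 281.  37.]
guides+board 5191 89.7 ((585.0636596679688, 210.7010498046875), (129.94601440429688, 68.54417419433594), 89.87007904052734) [551. 146.  50.] [619. 276. 125.]
handle 2046 119.3 ((569.0277709960938, 211.27008056640625), (122.38162994384766, 36.50148391723633), 89.47879791259766) [551. 150. 105.] [588. 272. 133.]
lever 700 111.5 ((617.7632446289062, 327.4460754394531), (35.887271881103516, 25.195850372314453), 22.878726959228516) [598. 317.  70.] [635. 342. 123.]
knob 581 117.4 ((622.7806396484375, 329.2535400390625), (24.999361038208008, 24.878374099731445), 0.575925886631012) [610. 317. 109.] [635. 342. 123.]
block 2340 41.9 ((586.2811889648438, 329.2916259765625), (68.84477996826172, 49.97637176513672), 0.013671706430613995) [552. 304.  31.] [621. 354.  60.]
board plane 1019 [575.5 194.5 103. ] [-0.815 -0.    -0.579]
rel [0.1196 0.0638 0.1506] [ 0.0003  0.0005 -0.002 ] t 2.9 F [-0.6  0.5 -0.1] pos [600.9 210.6 350.6] j [ 0.34  0.38  0.31  1.5  -0.    1.91] grip -0.004499770037141042 0.0
```

View pics/w4.png

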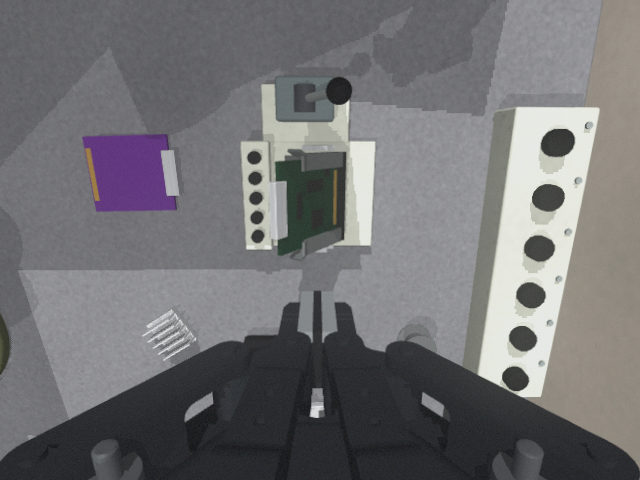

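The wrist view shows the board in the jig at (300,200), its bar at (278,210) and the lever knob at (339,91), which I measured at (623,329,~112) mm. I'll go beside the knob on its +x side and push towards -x.

```bash
python3 -m handwheel '[{"x":0.03,"y":0.02,"z":0.01,"ax":0,"ay":0,"az":0,"gripper":0},{"x":0.065,"y":0.04,"z":0.03,"ax":0,"ay":0,"az":0,"gripper":0},{"x":0.1,"y":0.06,"z":0.05,"ax":0,"ay":0,"az":0,"gripper":0},{"x":0.119,"y":0.071,"z":0.08,"ax":0,"ay":0,"az":0,"gripper":0},{"x":0.119,"y":0.071,"z":0.12,"ax":0,"ay":0,"az":0,"gripper":0},{"x":0.119,"y":0.071,"z":0.16,"ax":0,"ay":0,"az":0,"gripper":0},{"x":0.119,"y":0.071,"z":0.2,"ax":0,"ay":0,"az":0,"gripper":0},{"x":0.119,"y":0.071,"z":0.235,"ax":0,"ay":0,"az":0,"gripper":0},{"x":0.119,"y":0.071,"z":0.255,"ax":0,"ay":0,"az":0,"gripper":0},{"x":0.119,"y":0.071,"z":0.255,"ax":0,"ay":0,"az":0,"gripper":0}]'
python3 -m handwheel '[{"x":0,"y":-0.01,"z":0,"ax":0,"ay":0,"az":0,"gripper":0},{"x":0,"y":-0.02,"z":0,"ax":0,"ay":0,"az":0,"gripper":0},{"x":0,"y":-0.03,"z":0,"ax":0,"ay":0,"az":0,"gripper":0},{"x":0,"y":-0.04,"z":0,"ax":0,"ay":0,"az":0,"gripper":0},{"x":0,"y":-0.05,"z":0,"ax":0,"ay":0,"az":0,"gripper":0},{"x":0,"y":-0.06,"z":0,"ax":0,"ay":0,"az":0,"gripper":0},{"x":0,"y":-0.07,"z":0,"ax":0,"ay":0,"az":0,"gripper":0},{"x":0,"y":-0.075,"z":0,"ax":0,"ay":0,"az":0,"gripper":0},{"x":0,"y":-0.08,"z":0,"ax":0,"ay":0,"az":0,"gripper":0}]'
```

```text
clock: 3.9
position: [669.8, 328.2, 91.2]
eef_rot: [-0.001, 0.708, 0.706, -0.003]
contact_force: [-0.8, 0.2, 0.4]
grip_width: 0.002
grip_force: 0.0
clock: 4.8
position: [591.0, 331.5, 95.1]
eef_rot: [-0.0, 0.707, 0.707, -0.0]
contact_force: [1.3, 0.3, -1.0]
grip_width: -0.003
grip_force: 0.4
```

```bash
python3 -m handwheel '[{"x":0,"y":-0.004,"z":0,"ax":0,"ay":0,"az":0,"gripper":0},{"x":0,"y":-0.008,"z":0,"ax":0,"ay":0,"az":0,"gripper":0},{"x":0,"y":-0.012,"z":0,"ax":0,"ay":0,"az":0,"gripper":0},{"x":0,"y":-0.012,"z":0,"ax":0,"ay":0,"az":0,"gripper":0}]'
python3 - <<'E'
from h import *
s=grab('wrist'); W=cloud(s); P=W.reshape(-1,3)
s2=grab('top'); W2=cloud(s2); Q=W2.reshape(-1,3)
for P in(P,Q):
    m=(P[:,2]>105)&(P[:,2]<127)&(P[:,0]>500)&(P[:,0]<660)&(P[:,1]>300)&(P[:,1]<345); q=P[m]; print(len(q),q.min(0) if len(q) else 0,q.max(0) if len(q) else 0, np.median(q,0) if len(q) else 0)
E
```

```text
clock: 5.2
position: [579.2, 331.4, 95.2]
eef_rot: [-0.0, 0.707, 0.707, -0.0]
contact_force: [0.5, 0.2, -0.2]
grip_width: -0.001
grip_force: 0.0
4323 [540.60122584 327.34978998 105.00616305] [593.10713636 343.88213606 126.97082018] [561.34040456 339.02494185 117.64506111]
0 0 0 0
```

```bash
python3 -m handwheel '[{"x":0,"y":-0.004,"z":0,"ax":0,"ay":0,"az":0,"gripper":0},{"x":0,"y":-0.008,"z":0,"ax":0,"ay":0,"az":0,"gripper":0},{"x":0,"y":-0.008,"z":0,"ax":0,"ay":0,"az":0,"gripper":0}]'
python3 -m handwheel '[{"x":0,"y":-0.004,"z":0,"ax":0,"ay":0,"az":0,"gripper":0},{"x":0,"y":-0.006,"z":0,"ax":0,"ay":0,"az":0,"gripper":0},{"x":0,"y":-0.006,"z":0,"ax":0,"ay":0,"az":0,"gripper":0}]'
```

```text
clock: 5.6
position: [573.8, 331.5, 95.7]
eef_rot: [0.002, 0.707, 0.707, 0.001]
contact_force: [7.2, -0.6, -3.4]
grip_width: -0.0
grip_force: 3.5
clock: 5.9
position: [573.1, 331.5, 96.1]
eef_rot: [0.005, 0.708, 0.706, 0.005]
contact_force: [22.4, -0.5, -13.9]
grip_width: -0.002
grip_force: 10.9
```

The lever is at its stop: 22 N and no further travel. I'll back off, rise and re-measure the lever and handle.

```bash
python3 -m handwheel '[{"x":0,"y":0.02,"z":0,"ax":0,"ay":0,"az":0,"gripper":0},{"x":0,"y":0.035,"z":-0.02,"ax":0,"ay":0,"az":0,"gripper":0},{"x":0,"y":0.035,"z":-0.06,"ax":0,"ay":0,"az":0,"gripper":0},{"x":0,"y":0.035,"z":-0.1,"ax":0,"ay":0,"az":0,"gripper":0.6},{"x":-0.02,"y":0.03,"z":-0.14,"ax":0,"ay":0,"az":0,"gripper":0.6},{"x":-0.06,"y":0.01,"z":-0.16,"ax":0,"ay":0,"az":0,"gripper":0.6},{"x":-0.1,"y":0,"z":-0.18,"ax":0,"ay":0,"az":0,"gripper":0.6},{"x":-0.119,"y":-0.01,"z":-0.2,"ax":0,"ay":0,"az":0,"gripper":0.6},{"x":-0.119,"y":-0.01,"z":-0.21,"ax":0,"ay":0,"az":0,"gripper":0.6},{"x":-0.119,"y":-0.01,"z":-0.21,"ax":0,"ay":0,"az":0,"gripper":0.6}]'
python3 - <<'E'
from h import *
for i in range(2): s=grab('wrist')
t=grab('top')
for n,s in(('wrist',s),('top',t)):
    W=cloud(s); P=W.reshape(-1,3); C=s['pixels'].reshape(-1,3).astype(int)
    def ar(lo,hi,x0,x1,y0,y1): return (P[:,2]>lo)&(P[:,2]<hi)&(P[:,0]>x0)&(P[:,0]<x1)&(P[:,1]>y0)&(P[:,1]<y1)
    k=P[ar(108,127,520,650,300,345)]; print(n,'knob',len(k),np.median(k,0).round(1))
    m=ar(100,140,530,600,170,250); sat=C.max(1)-C.min(1); h=P[m&(sat<20)&(C.min(1)>80)]
    if len(h)<10: continue
    # board coordinates: across u, along v (35 deg) 
    a=np.radians(35); ex=np.array([np.cos(a),0,np.sin(a)]); ez=np.array([-np.sin(a),0,np.cos(a)]); F=np.array([631,211.7,30])
    u=(h-F)@ex; v=(h-F)@ez; print('handle',len(h),'u',np.percentile(u,[2,10,50,90,98]).round(1),'v',np.percentile(v,[2,10,50,90,98]).round(1),'y',np.percentile(h[:,1],[1,5,50,95,99]).round(1))
    g=P[(C[:,1]>C[:,2]+15)&(C[:,1]>C[:,0]+5)&ar(40,125,540,640,150,275)]
    if len(g): u=(g-F)@ex; v=(g-F)@ez; print('card',len(g),'u',np.percentile(u,[2,10,50,90,98]).round(1),'v',np.percentile(v,[2,50,98]).round(1),'y',np.percentile(g[:,1],[1,99]).round(1),'slope',np.polyfit(v,u,1),np.polyfit(g[:,1],u,1))
rel([600,212,300],down(90))
E
```

```text
clock: 6.9
position: [556.5, 212.7, 307.3]
eef_rot: [0.0, 0.707, 0.707, 0.002]
contact_force: [-0.0, 0.1, -0.1]
grip_width: 0.601
grip_force: 0.0
wrist knob 708 [548.4 328.9 116.9]
handle 1301 u [-9.9 -8.2 -1.7 -0.7 -0.2] v [102.3 109.  121.6 125.  125.5] y [172.2 184.  213.3 240.4 243. ]
card 890 u [-7.3 -5.1 -3.7 -3.1 -2.8] v [ 46.2  93.1 116.1] y [163.3 260.1] slope [-0.01894708 -2.19681338] [-0.00521705 -2.86613731]
top knob 0 [nan nan nan]
rel [-0.0013  0.0444  0.0039] [-0.0015  0.0003  0.001 ] t 7.05 F [ 0.  -0.7 -0.2] pos [555.6 213.2 304. ] j [0.37 0.29 0.08 1.37 0.   1.94] grip 0.59855002987176 0.0
  return _methods._mean(a, axis=axis, dtype=dtype,
  ret = um.true_divide(
```

```bash
python3 - <<'E'
from h import *
grab('scene')
for n in('wrist','top','scene'):
    s=load(n); W=cloud(s); P=W.reshape(-1,3); C=s['pixels'].reshape(-1,3).astype(int)
    if n=='wrist': print(s['xyz'],R.from_quat(s['rotation'],scalar_first=True).as_matrix().round(3).tolist())
    def ar(lo,hi,x0,x1,y0,y1): return (P[:,2]>lo)&(P[:,2]<hi)&(P[:,0]>x0)&(P[:,0]<x1)&(P[:,1]>y0)&(P[:,1]<y1)
    def st(t,m): q=P[m]; print(n,t,len(q),np.percentile(q,[2,50,98],axis=0).round(1).tolist() if len(q)>4 else '')
    st('bench',ar(-15,9,640,720,40,120)|ar(-15,9,640,720,220,300))
    st('lowbar',ar(31,38,480,530,150,275)); st('plate',ar(11,19,480,720,150,275))
    st('handle',ar(112,140,530,590,185,240)); st('knob',ar(108,127,520,650,300,345)); st('block',ar(35,50,540,650,300,360))
    st('rackplate',ar(9,15,480,720,-300,-100)); st('freeguides',ar(50,72,598,632,-270,-120))
E
```

```text
[556.37130937 284.59112372 448.81782791] [[1.0, 0.001, 0.002], [0.001, -0.96, -0.28], [0.002, 0.28, -0.96]]
wrist bench 4841 [[644.8, 52.0, -1.3], [693.4, 230.3, 0.5], [719.0, 298.0, 2.2]]
wrist lowbar 1390 [[506.0, 151.7, 33.8], [513.6, 219.4, 35.6], [529.6, 273.2, 37.2]]
wrist plate 4336 [[541.5, 153.2, 13.9], [649.2, 227.1, 15.6], [674.2, 273.8, 17.3]]
wrist handle 1124 [[551.5, 186.4, 112.7], [559.7, 213.6, 127.3], [568.7, 239.1, 131.5]]
wrist knob 708 [[537.0, 318.0, 108.9], [548.4, 328.9, 116.9], [559.5, 341.0, 121.1]]
wrist block 2713 [[553.8, 305.0, 37.7], [591.7, 326.1, 40.5], [619.6, 354.5, 49.7]]
wrist rackplate 0 
wrist freeguides 0 
top bench 848 [[642.0, 41.9, -8.7], [683.0, 84.4, -0.5], [718.7, 232.5, 7.1]]
top lowbar 7 [[517.8, 150.1, 31.8], [525.8, 150.4, 33.2], [528.8, 155.6, 37.0]]
top plate 265 [[547.6, 151.4, 11.2], [647.2, 174.1, 15.3], [670.2, 219.3, 18.8]]
top handle 0 
top knob 0 
top block 0 
top rackplate 1152 [[497.7, -260.1, 9.1], [590.8, -193.6, 11.8], [682.8, -126.7, 14.9]]
top freeguides 113 [[598.6, -254.5, 52.5], [615.7, -234.5, 64.5], [628.5, -131.0, 71.4]]
scene bench 974 [[642.3, 42.5, -0.6], [687.1, 95.1, 2.1], [718.6, 294.8, 4.8]]
scene lowbar 67 [[505.9, 150.2, 34.5], [511.6, 193.1, 36.8], [529.7, 269.1, 38.0]]
scene plate 634 [[541.3, 151.4, 14.3], [643.8, 198.5, 17.0], [675.9, 269.2, 18.8]]
scene handle 109 [[553.5, 185.4, 112.8], [564.0, 212.7, 124.2], [569.6, 238.7, 131.6]]
scene knob 49 [[539.2, 318.4, 108.4], [551.2, 324.6, 114.5], [561.0, 335.1, 120.6]]
scene block 115 [[586.1, 306.0, 36.8], [607.7, 330.0, 40.6], [622.2, 351.9, 49.8]]
scene rackplate 2189 [[513.4, -261.2, 9.8], [619.8, -211.6, 12.7], [689.6, -130.9, 14.8]]
scene freeguides 298 [[600.3, -252.6, 50.8], [613.7, -153.3, 63.2], [630.7, -131.6, 71.0]]
```

The lever is off: its knob moved from x=623 to x=548. The handle centreline comes out consistently from two cameras, so I'll go to a pre-grasp pose tilted 35°.

```bash
python3 - <<'E'
from h import *
rel([518.9,212.3,179.8],down(90,35))
E
```

```text
rel [-0.0008 -0.0363  0.124 ] [-6.129e-01  2.000e-04  1.200e-03] t 7.1 F [-0.   0.5 -0.1] pos [555.5 213.2 303.7] j [0.37 0.29 0.08 1.37 0.   1.94] grip 0.6028276740500499 0.0
```

```bash
python3 -m handwheel '[{"x":0,"y":-0.015,"z":0,"ax":-0.12,"ay":0,"az":0,"gripper":0.6},{"x":0,"y":-0.03,"z":0,"ax":-0.25,"ay":0,"az":0,"gripper":0.6},{"x":-0.001,"y":-0.036,"z":0.02,"ax":-0.38,"ay":0,"az":0,"gripper":0.6},{"x":-0.001,"y":-0.036,"z":0.05,"ax":-0.5,"ay":0,"az":0,"gripper":0.6},{"x":-0.001,"y":-0.036,"z":0.085,"ax":-0.612,"ay":0,"az":0,"gripper":0.6},{"x":-0.001,"y":-0.036,"z":0.115,"ax":-0.612,"ay":0,"az":0.001,"gripper":0.6},{"x":-0.001,"y":-0.036,"z":0.124,"ax":-0.612,"ay":0,"az":0.001,"gripper":0.6},{"x":-0.001,"y":-0.036,"z":0.124,"ax":-0.612,"ay":0,"az":0.001,"gripper":0.6}]'
python3 - <<'E'
from h import *
for i in range(2): s=grab('wrist')
cv2.imwrite('pics/w5.png',s['pixels'])
W=cloud(s); P=W.reshape(-1,3); C=s['pixels'].reshape(-1,3).astype(int)
m=(P[:,2]>100)&(P[:,2]<140)&(P[:,0]>530)&(P[:,0]<600)&(P[:,1]>175)&(P[:,1]<250)&(C.max(1)-C.min(1)<20)&(C.min(1)>80)
h=P[m];a=np.radians(35); ex=np.array([np.cos(a),0,np.sin(a)]); ez=np.array([-np.sin(a),0,np.cos(a)]); F=np.array([631,211.7,30])
u=(h-F)@ex; v=(h-F)@ez; print('handle',len(h),'u',np.percentile(u,[2,10,50,90,98]).round(1),'v',np.percentile(v,[2,10,50,90,98]).round(1),'y',np.percentile(h[:,1],[1,5,50,95,99]).round(1))
t=h[v>122]; u=(t-F)@ex; print('top face u',np.percentile(u,[3,50,97]).round(1))
rel([570.6,212.3,106.1],down(90,35))
E
```

```text
clock: 7.9
position: [519.1, 211.6, 179.7]
eef_rot: [0.212, 0.674, 0.675, 0.212]
contact_force: [0.7, -0.2, 0.6]
grip_width: 0.599
grip_force: 0.0
handle 1619 u [-10.9 -10.1  -6.   -1.8  -1.2] v [115.4 123.1 124.1 125.1 125.5] y [183.1 186.1 215.4 241.5 242. ]
top face u [-10.8  -6.   -1.2]
rel [-0.0004 -0.0046  0.0913] [ 0.003  -0.0007 -0.0017] t 8.0 F [ 0.6 -0.4  0.3] pos [521.8 212.7 183.4] j [ 0.57 -0.11 -0.83  0.31 -0.32  2.06] grip 0.6040266637337903 0.0
```

View pics/w5.png

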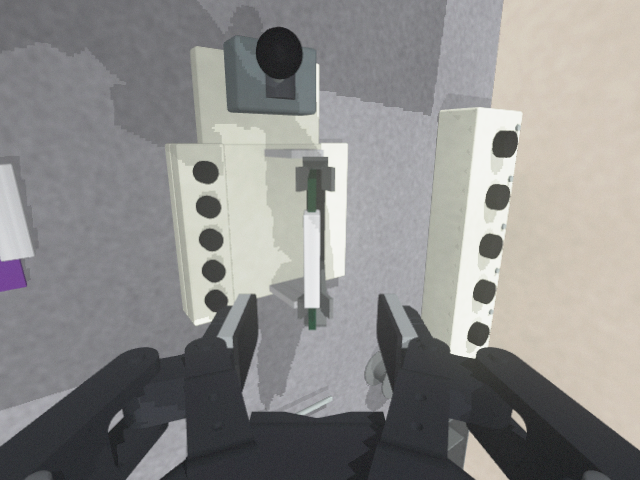

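```bash
python3 -m handwheel '[{"x":0,"y":0,"z":0,"ax":0,"ay":0,"az":0,"gripper":0.6},{"x":0,"y":0,"z":0,"ax":0,"ay":0,"az":0,"gripper":0.6}]'; python3 - <<'E'
from h import *
rel([570.4,212.5,106.0],down(90,35))
E
```

```text
clock: 8.2
position: [521.5, 212.2, 183.4]
eef_rot: [0.213, 0.675, 0.673, 0.214]
contact_force: [0.1, -0.2, 0.5]
grip_width: 0.599
grip_force: 0.0
rel [ 0.0002 -0.0046  0.0914] [ 0.0035 -0.0007 -0.0022] t 8.2 F [ 0.1 -0.2  0.5] pos [521.5 212.2 183.4] j [ 0.57 -0.11 -0.83  0.31 -0.32  2.06] grip 0.5993125470810726 0.0
```

The view shows the bar between the open fingers at (312,258), slightly left of the finger midline, which agrees with the computed -4.6 mm shift. Next: approach along the slope and grip.

```bash
python3 -m handwheel '[{"x":0,"y":-0.0046,"z":0.01,"ax":0.003,"ay":0,"az":-0.002,"gripper":0.6},{"x":0,"y":-0.0046,"z":0.03,"ax":0.003,"ay":0,"az":-0.002,"gripper":0.6},{"x":0,"y":-0.0046,"z":0.05,"ax":0.003,"ay":0,"az":-0.002,"gripper":0.6},{"x":0,"y":-0.0046,"z":0.07,"ax":0.003,"ay":0,"az":-0.002,"gripper":0.6},{"x":0,"y":-0.0046,"z":0.085,"ax":0.003,"ay":0,"az":-0.002,"gripper":0.6},{"x":0,"y":-0.0046,"z":0.0915,"ax":0.003,"ay":0,"az":-0.002,"gripper":0.6},{"x":0,"y":-0.0046,"z":0.0915,"ax":0.003,"ay":0,"az":-0.002,"gripper":0.6},{"x":0,"y":-0.0046,"z":0.0915,"ax":0.003,"ay":0,"az":-0.002,"gripper":0.6}]'
python3 - <<'E'
from h import *
rel([570.4,212.5,106.0],down(90,35))
E
```

```text
clock: 9.0
position: [568.6, 211.4, 103.9]
eef_rot: [0.212, 0.674, 0.675, 0.212]
contact_force: [-0.3, -0.1, 0.4]
grip_width: 0.599
grip_force: 0.0
rel [ 0.0011  0.0027 -0.0007] [-0.002   0.0004  0.001 ] t 9.0 F [-0.3 -0.1  0.4] pos [568.6 211.4 103.9] j [ 0.51  0.09 -0.86  0.07 -0.28  2.  ] grip 0.5993839661545101 0.0
```

```bash
python3 -m handwheel '[{"x":0,"y":0,"z":0,"ax":0,"ay":0,"az":0,"gripper":0.6},{"x":0,"y":0,"z":0,"ax":0,"ay":0,"az":0,"gripper":0.6}]'; python3 - <<'E'
from h import *
rel([570.4,212.5,106.0],down(90,35))
E
```

```text
clock: 9.2
position: [568.8, 211.7, 104.6]
eef_rot: [0.212, 0.674, 0.675, 0.212]
contact_force: [0.1, 0.0, 0.3]
grip_width: 0.597
grip_force: 0.0
rel [ 0.0008  0.0021 -0.0002] [-0.0008 -0.0003  0.0009] t 9.2 F [0.1 0.  0.3] pos [568.8 211.7 104.6] j [ 0.51  0.09 -0.86  0.07 -0.28  2.  ] grip 0.5974509250060562 0.0
```

Shift 2 mm in y, then close.

```bash
python3 -m handwheel '[{"x":0.0008,"y":0.002,"z":0,"ax":0,"ay":0,"az":0,"gripper":0.6},{"x":0.0008,"y":0.002,"z":0,"ax":0,"ay":0,"az":0,"gripper":0.3},{"x":0.0008,"y":0.002,"z":0,"ax":0,"ay":0,"az":0,"gripper":0},{"x":0.0008,"y":0.002,"z":0,"ax":0,"ay":0,"az":0,"gripper":0},{"x":0.0008,"y":0.002,"z":0,"ax":0,"ay":0,"az":0,"gripper":0},{"x":0.0008,"y":0.002,"z":0,"ax":0,"ay":0,"az":0,"gripper":0},{"x":0.0008,"y":0.002,"z":0,"ax":0,"ay":0,"az":0,"gripper":0}]'; python3 - <<'E'
from h import *
rel([570.4,212.5,106.0],down(90,35))
E
```

```text
clock: 9.9
position: [570.5, 212.3, 105.3]
eef_rot: [0.212, 0.674, 0.675, 0.212]
contact_force: [-2.7, -0.9, 5.6]
grip_width: 0.108
grip_force: 59.3
rel [ 0.0002  0.0003 -0.0006] [-0.0011  0.0002  0.0009] t 9.9 F [-2.7 -0.9  5.6] pos [570.5 212.3 105.3] j [ 0.51  0.09 -0.85  0.08 -0.28  2.  ] grip 0.10785807008660861 59.3232786655426
```

Gripped at 9 mm with 59 N and little side load. I'll draw the board out along the slope.

```bash
python3 -m handwheel '[{"x":0,"y":0,"z":-0.004,"ax":0,"ay":0,"az":0,"gripper":0},{"x":0,"y":0,"z":-0.01,"ax":0,"ay":0,"az":0,"gripper":0},{"x":0,"y":0,"z":-0.02,"ax":0,"ay":0,"az":0,"gripper":0},{"x":0,"y":0,"z":-0.03,"ax":0,"ay":0,"az":0,"gripper":0}]'; python3 -m handwheel '[{"x":0,"y":0,"z":-0.01,"ax":0,"ay":0,"az":0,"gripper":0},{"x":0,"y":0,"z":-0.02,"ax":0,"ay":0,"az":0,"gripper":0},{"x":0,"y":0,"z":-0.03,"ax":0,"ay":0,"az":0,"gripper":0},{"x":0,"y":0,"z":-0.04,"ax":0,"ay":0,"az":0,"gripper":0},{"x":0,"y":0,"z":-0.05,"ax":0,"ay":0,"az":0,"gripper":0},{"x":0,"y":0,"z":-0.06,"ax":0,"ay":0,"az":0,"gripper":0},{"x":0,"y":0,"z":-0.07,"ax":0,"ay":0,"az":0,"gripper":0},{"x":0,"y":0,"z":-0.078,"ax":0,"ay":0,"az":0,"gripper":0},{"x":0,"y":0,"z":-0.078,"ax":0,"ay":0,"az":0,"gripper":0}]'; python3 - <<'E'
from h import *
rel([520,200,330],down(92,0))
E
```

```text
clock: 10.3
position: [552.7, 212.1, 130.1]
eef_rot: [0.212, 0.674, 0.675, 0.212]
contact_force: [2.7, 0.3, -1.4]
grip_width: 0.108
grip_force: 58.6
clock: 11.2
position: [508.3, 212.7, 194.6]
eef_rot: [0.212, 0.674, 0.675, 0.212]
contact_force: [0.4, 0.2, -1.3]
grip_width: 0.102
grip_force: 58.9
rel [-0.0127  0.0871 -0.1043] [ 0.61    0.0103 -0.0325] t 11.2 F [ 0.4  0.2 -1.3] pos [508.3 212.7 194.6] j [ 0.59 -0.14 -0.82  0.36 -0.32  2.07] grip 0.10238085827311916 58.89084219932556
```

```bash
python3 -m handwheel '[{"x":0,"y":0.005,"z":-0.01,"ax":0,"ay":0,"az":0,"gripper":0},{"x":0,"y":0.015,"z":-0.025,"ax":0.06,"ay":0,"az":0,"gripper":0},{"x":0,"y":0.03,"z":-0.045,"ax":0.14,"ay":0,"az":-0.01,"gripper":0},{"x":-0.005,"y":0.045,"z":-0.065,"ax":0.24,"ay":0,"az":-0.015,"gripper":0},{"x":-0.008,"y":0.06,"z":-0.08,"ax":0.34,"ay":0.005,"az":-0.02,"gripper":0},{"x":-0.01,"y":0.075,"z":-0.095,"ax":0.44,"ay":0.007,"az":-0.025,"gripper":0},{"x":-0.012,"y":0.083,"z":-0.102,"ax":0.53,"ay":0.01,"az":-0.03,"gripper":0},{"x":-0.013,"y":0.087,"z":-0.104,"ax":0.59,"ay":0.01,"az":-0.032,"gripper":0},{"x":-0.013,"y":0.087,"z":-0.104,"ax":0.61,"ay":0.01,"az":-0.032,"gripper":0},{"x":-0.013,"y":0.087,"z":-0.104,"ax":0.61,"ay":0.01,"az":-0.032,"gripper":0}]'; python3 - <<'E'
from h import *
rel([614,-193,270],down(94.7,0))
E
```

```text
clock: 12.2
position: [521.0, 199.3, 327.2]
eef_rot: [-0.0, 0.695, 0.719, -0.001]
contact_force: [-0.0, 0.3, -1.5]
grip_width: 0.107
grip_force: 59.0
rel [-0.395   0.0802  0.0576] [-0.0023  0.0016 -0.049 ] t 12.2 F [-0.   0.3 -1.5] pos [521.  199.3 327.2] j [ 0.37  0.22  0.04  1.4  -0.    1.9 ] grip 0.10733146772107256 58.957327008247375
```

```bash
python3 -m handwheel '[{"x":-0.015,"y":0.003,"z":0,"ax":0,"ay":0,"az":-0.005,"gripper":0},{"x":-0.045,"y":0.01,"z":0,"ax":0,"ay":0,"az":-0.01,"gripper":0},{"x":-0.085,"y":0.018,"z":0,"ax":0,"ay":0,"az":-0.02,"gripper":0},{"x":-0.125,"y":0.026,"z":0,"ax":0,"ay":0,"az":-0.03,"gripper":0},{"x":-0.165,"y":0.034,"z":0.01,"ax":0,"ay":0,"az":-0.04,"gripper":0},{"x":-0.205,"y":0.042,"z":0.02,"ax":0,"ay":0,"az":-0.049,"gripper":0},{"x":-0.245,"y":0.05,"z":0.03,"ax":0,"ay":0,"az":-0.049,"gripper":0},{"x":-0.285,"y":0.058,"z":0.04,"ax":0,"ay":0,"az":-0.049,"gripper":0},{"x":-0.325,"y":0.066,"z":0.05,"ax":0,"ay":0,"az":-0.049,"gripper":0},{"x":-0.36,"y":0.073,"z":0.057,"ax":0,"ay":0,"az":-0.049,"gripper":0},{"x":-0.385,"y":0.078,"z":0.057,"ax":0,"ay":0,"az":-0.049,"gripper":0},{"x":-0.395,"y":0.08,"z":0.057,"ax":-0.002,"ay":0.001,"az":-0.049,"gripper":0}]'; python3 -m handwheel '[{"x":0,"y":0,"z":0,"ax":0,"ay":0,"az":0,"gripper":0},{"x":0,"y":0,"z":0,"ax":0,"ay":0,"az":0,"gripper":0},{"x":0,"y":0,"z":0,"ax":0,"ay":0,"az":0,"gripper":0}]'
python3 - <<'E'
from h import *
s=grab('wrist'); cv2.imwrite('pics/w6.png',s['pixels']); t=grab('scene')
from plant import state
st=state(); Rm=R.from_quat(st['eef_rot'],scalar_first=True).as_matrix()
for n,s in(('wrist',s),('scene',t)):
    W=cloud(s); P=W.reshape(-1,3)
    C=s['pixels'].reshape(-1,3).astype(int)
    q=P[(P[:,2]>9.5)&(P[:,2]<15)&(P[:,0]>480)&(P[:,0]<710)&(P[:,1]>-300)&(P[:,1]<-90)]
    print(n,'plate',len(q),cv2.minAreaRect(q[:,:2].astype(np.float32)))
    q=P[(P[:,2]>55)&(P[:,2]<75)&(P[:,0]>598)&(P[:,0]<634)&(P[:,1]>-270)&(P[:,1]<-115)]; print('free guides',len(q),cv2.minAreaRect(q[:,:2].astype(np.float32)))
    g=(C[:,1]>C[:,2]+8)&(C[:,1]>C[:,0]+3)&(P[:,2]>165)&(P[:,2]<290)&(abs(P[:,0]-614)<40)&(abs(P[:,1]+193)<70)
    q=P[g]; L=(q-st['position'])@Rm; print('board tool frame',len(q),np.percentile(L,[2,25,50,75,98],axis=0).round(1).tolist() if len(q) else '')
rel([615,-193,200],down(94.7,0))
E
```

```text
clock: 13.4
position: [612.9, -194.4, 271.0]
eef_rot: [0.0, 0.678, 0.735, -0.0]
contact_force: [-0.5, 1.3, -1.9]
grip_width: 0.105
grip_force: 59.0
clock: 13.7
position: [613.4, -191.2, 272.3]
eef_rot: [0.0, 0.677, 0.736, 0.001]
contact_force: [-0.5, -0.8, -1.9]
grip_width: 0.104
grip_force: 59.0
wrist plate 10723 ((594.2357177734375, -194.87298583984375), (189.2087860107422, 128.89041137695312), 4.858582019805908)
free guides 486 ((615.4129028320312, -188.51669311523438), (25.764902114868164, 113.24131774902344), 4.889458179473877)
board tool frame 356 [[22.5, -1.9, -17.6], [49.5, -0.6, -3.0], [49.7, 0.7, 19.9], [49.8, 2.1, 47.1], [50.0, 4.4, 86.7]]
scene plate 2156 ((595.064208984375, -192.98648071289062), (189.7580108642578, 133.99212646484375), 4.27404260635376)
free guides 248 ((616.1066284179688, -191.5681610107422), (27.82109832763672, 124.57215118408203), 3.988246440887451)
board tool frame 994 [[-49.4, -2.0, -13.5], [-42.4, 2.0, 15.3], [-23.0, 2.4, 35.5], [7.8, 2.7, 63.2], [48.4, 3.6, 85.6]]
rel [-0.0017  0.0012  0.0722] [ 0.0014 -0.0001  0.0022] t 13.8 F [ 0.2  0.7 -1.8] pos [ 613.5 -191.4  272.2] j [-0.3   0.39  0.15  1.33  0.    1.18] grip 0.10750516462872634 58.9559143781662
```

View pics/w6.png

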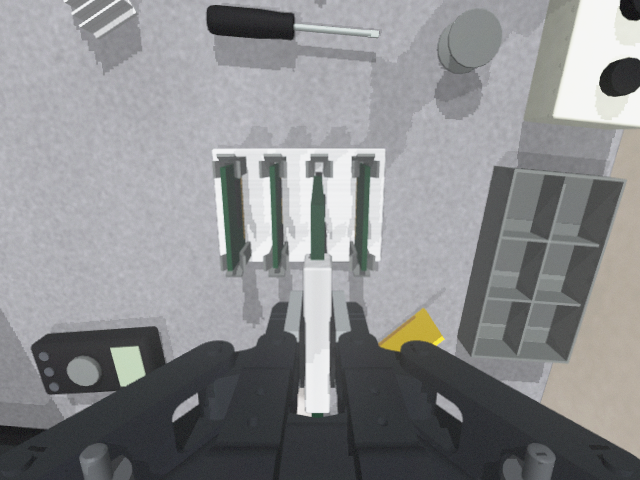

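The wrist view shows the board above the rack at (318,215), lined up with the free slot whose far guide is at (319,165). In the tool frame the board is centred within 1 mm. I'll check its tilt and lower to just above the mouth.

```bash
python3 -m handwheel '[{"x":-0.001,"y":0.001,"z":0.015,"ax":0.001,"ay":0,"az":0.002,"gripper":0},{"x":-0.0015,"y":0.002,"z":0.035,"ax":0.001,"ay":0,"az":0.002,"gripper":0},{"x":-0.0017,"y":0.0023,"z":0.06,"ax":0.001,"ay":0,"az":0.002,"gripper":0},{"x":-0.0017,"y":0.0023,"z":0.08,"ax":0.001,"ay":0,"az":0.002,"gripper":0},{"x":-0.0017,"y":0.0023,"z":0.092,"ax":0.001,"ay":0,"az":0.002,"gripper":0},{"x":-0.0017,"y":0.0023,"z":0.095,"ax":0.001,"ay":0,"az":0.002,"gripper":0},{"x":-0.0017,"y":0.0023,"z":0.095,"ax":0.001,"ay":0,"az":0.002,"gripper":0},{"x":-0.0017,"y":0.0023,"z":0.095,"ax":0.001,"ay":0,"az":0.002,"gripper":0}]'
python3 - <<'E'
from h import *
from plant import state
s=grab('wrist'); cv2.imwrite('pics/w7.png',cv2.resize(s['pixels'][120:320,220:420],(600,600),interpolation=cv2.INTER_CUBIC)); t=grab('scene')
st=state(); Rm=R.from_quat(st['eef_rot'],scalar_first=True).as_matrix()
for n,s in(('wrist',s),('scene',t)):
    P=cloud(s).reshape(-1,3); C=s['pixels'].reshape(-1,3).astype(int)
    q=P[(P[:,2]>9.5)&(P[:,2]<15)&(P[:,0]>480)&(P[:,0]<710)&(P[:,1]>-300)&(P[:,1]<-90)]
    print(n,'plate',cv2.minAreaRect(q[:,:2].astype(np.float32)))
    g=(C[:,1]>C[:,2]+8)&(C[:,1]>C[:,0]+3)&(P[:,2]>88)&(P[:,2]<200)&(abs(P[:,0]-616)<15)&(abs(P[:,1]+193)<70)
    q=P[g]; L=(q-st['position'])@Rm
    if n=='wrist': L=L[L[:,0]>48]
    print(len(L),np.percentile(L,[2,50,98],axis=0).round(1).tolist(),np.polyfit(L[:,2],L[:,1],1),np.polyfit(L[:,0],L[:,1],1) )
rel([616,-193,162],down(94.7,0))
E
```

```text
clock: 14.6
position: [616.8, -194.3, 178.1]
eef_rot: [0.001, 0.678, 0.735, 0.0]
contact_force: [0.1, -0.1, -1.8]
grip_width: 0.103
grip_force: 58.9
wrist plate ((594.2005615234375, -194.33914184570312), (189.52935791015625, 129.4036102294922), 5.030650615692139)
370 [[48.3, -1.9, -19.7], [49.6, 0.4, 4.3], [49.9, 2.6, 79.2]] [0.00089899 0.37636964] [ 0.00905646 -0.06022611]
scene plate ((594.603759765625, -194.48574829101562), (191.41925048828125, 132.64622497558594), 5.292547702789307)
802 [[-49.8, -1.8, -19.3], [-27.0, 2.5, 34.5], [45.8, 3.7, 85.2]] [0.00802093 1.90273588] [0.01666065 2.46885211]
rel [ 0.0015 -0.0008  0.0162] [ 0.0019  0.0006 -0.0013] t 14.7 F [ 0.3  0.6 -2.2] pos [ 616.9 -194.4  178.2] j [-0.31  0.42 -0.01  1.13  0.    1.18] grip 0.1080613933463219 58.87901723384857
```

View pics/w7.png

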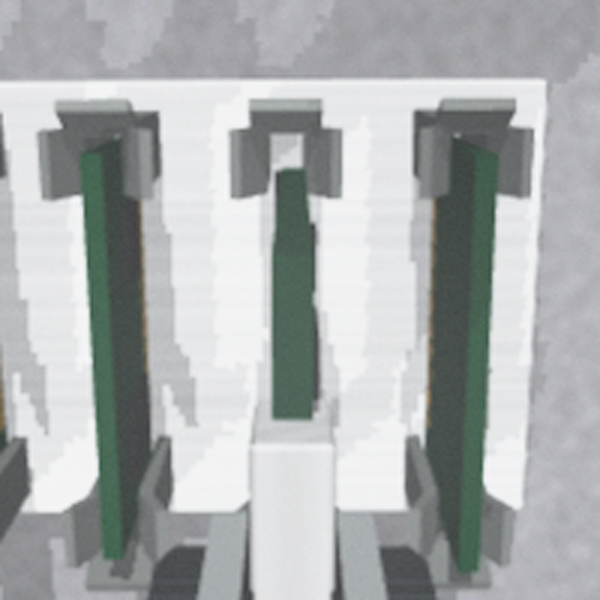

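The crop shows the board's foot edge at (291,170) over the free slot's guide gap at (270–305), so it is aligned. I'll lower it.

```bash
python3 -m handwheel '[{"x":0.0015,"y":-0.0006,"z":0.004,"ax":0.002,"ay":0,"az":-0.003,"gripper":0},{"x":0.0015,"y":-0.0006,"z":0.012,"ax":0.002,"ay":0,"az":-0.003,"gripper":0},{"x":0.0015,"y":-0.0006,"z":0.02,"ax":0.002,"ay":0,"az":-0.003,"gripper":0},{"x":0.0015,"y":-0.0006,"z":0.028,"ax":0.002,"ay":0,"az":-0.003,"gripper":0},{"x":0.0015,"y":-0.0006,"z":0.034,"ax":0.002,"ay":0,"az":-0.003,"gripper":0}]'; python3 -m handwheel '[{"x":0,"y":0,"z":0.006,"ax":0,"ay":0,"az":0,"gripper":0},{"x":0,"y":0,"z":0.012,"ax":0,"ay":0,"az":0,"gripper":0},{"x":0,"y":0,"z":0.018,"ax":0,"ay":0,"az":0,"gripper":0},{"x":0,"y":0,"z":0.024,"ax":0,"ay":0,"az":0,"gripper":0},{"x":0,"y":0,"z":0.029,"ax":0,"ay":0,"az":0,"gripper":0}]'
```

```text
clock: 15.2
position: [614.8, -192.6, 141.5]
eef_rot: [-0.001, 0.677, 0.736, -0.001]
contact_force: [-0.2, 0.5, -2.4]
grip_width: 0.103
grip_force: 59.0
clock: 15.7
position: [615.2, -192.8, 113.3]
eef_rot: [-0.001, 0.677, 0.736, -0.001]
contact_force: [-1.5, -0.1, -1.7]
grip_width: 0.101
grip_force: 59.0
```

```bash
python3 -m handwheel '[{"x":0,"y":0,"z":0.003,"ax":0,"ay":0,"az":0,"gripper":0},{"x":0,"y":0,"z":0.005,"ax":0,"ay":0,"az":0,"gripper":0},{"x":0,"y":0,"z":0.006,"ax":0,"ay":0,"az":0,"gripper":0},{"x":0,"y":0,"z":0.006,"ax":0,"ay":0,"az":0,"gripper":0}]'; python3 -m handwheel '[{"x":0,"y":0,"z":0.002,"ax":0,"ay":0,"az":0,"gripper":0},{"x":0,"y":0,"z":0.003,"ax":0,"ay":0,"az":0,"gripper":0},{"x":0,"y":0,"z":0.003,"ax":0,"ay":0,"az":0,"gripper":0}]'
```

```text
clock: 16.1
position: [615.3, -192.8, 107.9]
eef_rot: [-0.001, 0.677, 0.736, -0.001]
contact_force: [-0.7, 0.1, -2.5]
grip_width: 0.102
grip_force: 59.0
clock: 16.4
position: [615.7, -193.0, 105.4]
eef_rot: [-0.0, 0.677, 0.736, -0.001]
contact_force: [0.3, -0.7, 2.6]
grip_width: 0.106
grip_force: 59.5
```

Contact begins near the predicted height (z≈105). I'll press slightly further to confirm the foot is on the floor.

```bash
python3 -m handwheel '[{"x":0,"y":0,"z":0.001,"ax":0,"ay":0,"az":0,"gripper":0},{"x":0,"y":0,"z":0.002,"ax":0,"ay":0,"az":0,"gripper":0},{"x":0,"y":0,"z":0.002,"ax":0,"ay":0,"az":0,"gripper":0},{"x":0,"y":0,"z":0.002,"ax":0,"ay":0,"az":0,"gripper":0}]'
python3 - <<'E'
from h import *
t=grab('scene'); P=cloud(t).reshape(-1,3); C=t['pixels'].reshape(-1,3).astype(int)
g=P[(C[:,1]>C[:,2]+8)&(C[:,1]>C[:,0]+3)&(P[:,2]>20)&(P[:,2]<150)&(abs(P[:,0]-616)<12)&(abs(P[:,1]+193)<70)]
print(len(g),np.percentile(g,[1,50,99],axis=0).round(1).tolist())
h=P[(P[:,2]>105)&(P[:,2]<150)&(abs(P[:,0]-616)<12)&(abs(P[:,1]+193)<29)]; print('handle top z',np.percentile(h[:,2],[50,95,99]).round(1))
E
```

```text
clock: 16.8
position: [616.3, -193.0, 105.3]
eef_rot: [0.001, 0.677, 0.736, 0.0]
contact_force: [-2.5, 2.0, 12.7]
grip_width: 0.108
grip_force: 61.2
540 [[614.2, -242.7, 24.7], [619.7, -211.8, 77.6], [623.0, -141.7, 126.1]]
handle top z [133.6 146.2 149.1]
```

It is resting on the floor: force rises to 12.7 N at constant height. I'll release and retreat upwards.

```bash
python3 -m handwheel '[{"x":0,"y":0,"z":-0.0015,"ax":0,"ay":0,"az":0,"gripper":0},{"x":0,"y":0,"z":-0.0015,"ax":0,"ay":0,"az":0,"gripper":0.4},{"x":0,"y":0,"z":-0.0015,"ax":0,"ay":0,"az":0,"gripper":0.4},{"x":0,"y":0,"z":-0.0015,"ax":0,"ay":0,"az":0,"gripper":0.4},{"x":0,"y":0,"z":-0.0015,"ax":0,"ay":0,"az":0,"gripper":0.4},{"x":0,"y":0,"z":-0.015,"ax":0,"ay":0,"az":0,"gripper":0.4},{"x":0,"y":0,"z":-0.04,"ax":0,"ay":0,"az":0,"gripper":0.4},{"x":0,"y":0,"z":-0.08,"ax":0,"ay":0,"az":0,"gripper":0.4},{"x":0,"y":0,"z":-0.12,"ax":0,"ay":0,"az":0,"gripper":0.4},{"x":0,"y":0,"z":-0.15,"ax":0,"ay":0,"az":0,"gripper":0.4},{"x":0,"y":0,"z":-0.15,"ax":0,"ay":0,"az":0,"gripper":0.4},{"x":0,"y":0,"z":-0.15,"ax":0,"ay":0,"az":0,"gripper":0.4}]'
python3 - <<'E'
from h import *
s=grab('wrist'); t=grab('scene'); cv2.imwrite('pics/fin.png',np.hstack([cv2.resize(s['pixels'],(400,300)),t['pixels'][190:490,200:600][:290] if 0 else cv2.resize(t['pixels'][180:400,200:490],(400,300))]))
P=cloud(s).reshape(-1,3)
h=P[(P[:,2]>118)&(P[:,2]<145)&(abs(P[:,0]-616)<25)&(abs(P[:,1]+193)<60)]; print(len(h),h[:,2].mean(),cv2.minAreaRect(h[:,:2].astype(np.float32)))
P=cloud(t).reshape(-1,3); k=P[(P[:,2]>108)&(P[:,2]<127)&(P[:,0]>500)&(P[:,0]<660)&(P[:,1]>300)&(P[:,1]<345)]; print('knob',len(k),np.median(k,0))
E
```

```text
clock: 18.05
position: [616.2, -193.0, 254.5]
eef_rot: [0.0, 0.677, 0.736, -0.0]
contact_force: [-0.8, -0.0, -0.2]
grip_width: 0.403
grip_force: 0.0
1308 131.31486315795158 ((616.0253295898438, -193.3066864013672), (9.419892311096191, 99.36727142333984), 4.79798698425293)
knob 46 [551.20752938 324.46598309 115.54141742]
```

View pics/fin.png

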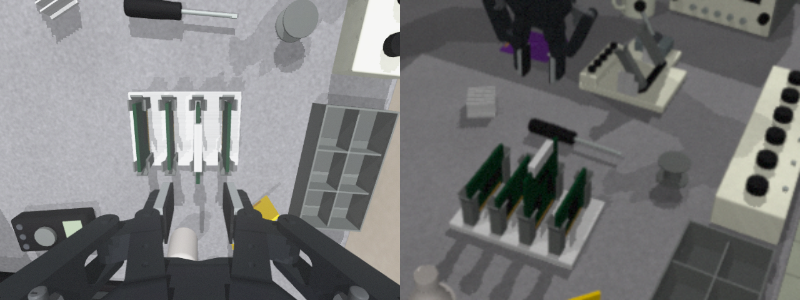

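The board stands in the free slot at (198,135), bar top at about z 132 mm and centred at (616.0,-193.3). The other cards are undisturbed and the lever is still off.

```bash
python3 -c "
from plant import *
print(hand_in())"
```

```text
the job is handed in; nothing more can be done
None
```

I switched the lever off, drew the board out and stood it bar up in the rack's empty slot, then released it and handed in at about 18 s; the hand-in returned no verdict, but my last measurement put the board within about 1 mm of the slot's middle.

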